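Change the sample tube on the rocking mixer

ROBOT

A 7-joint arm with a two-finger parallel gripper is mounted at the origin on a cart in front of the work surface, level with it; the furniture and walls round the work are solid. World frame = base frame: x ahead of the robot, y to its left, z up, the work surface at z = 0. Lengths are in m, angles in rad, forces in N, time in s.
With the tool pointing down it reaches from about 0.425 to 0.8 m from the base axis. Payload 8.3 kg.
Tool frame: the origin (TCP) lies midway between the tips of the shut fingers; the grasp point (between the pads) lies arm.hold_point_z behind it (arm.hold_point_z is the distance from the TCP to the grasp point, in m); z points along the fingers, y is the line along which they close (so a half turn about z gives the same grasp; the last joint's range is limited). The gripper opens to 85 mm and grips with 20 to 120 N. Pads are 22 mm wide; open, the fingers measure 114 mm over their backs; the gripper's body (76 mm by 85 mm) begins 54 mm behind the grasp point. The pads swing forward as they close: fully open they stand 13 mm farther back than shut.
Start: joints at [-1.199, 0.383, 0.016, 1.37, -0.006, 1.388, -0.046], TCP at [0.263, 0.567, 0.231] pointing down, gripper open.
Joint ranges: [-2.95, 2.95], [-0.25, 2.06], [-1.52, 1.56], [0.18, 2.33], [-1.44, 4.58], [0.02, 2.06], [-3.01, 3.01]. Speed limits (rad/s): [2.39, 2.39, 3.01, 3.01, 3.14, 3.14, 3.14].

INTERFACE

Orientations are given as a rotation vector (axis times angle).
In Python, from rig import arm gives the robot as it stands. The module is installed in compiled form; this text tells all that it offers.
- The arm moves only by the tool carry_out, never from a script. Its argument "increments" is one flat list of numbers, 7 for each row, row after row: the finger opening in mm, from 0 to 85.4, then the shift along the tool's x, y, z in mm, then the turn, a rotation vector about the tool's x, y, z in rad. In form: [claw, dx, dy, dz, wx, wy, wz, claw, dx, dy, dz, wx, wy, wz, ...]. A call has 1 to 8 rows; each row shifts and turns the commanded pose from where the row before left it, along the tool's axes as they then stand; what a row does not reach is not made up. A row lasts 1/12 s, in which the tool goes at most 41.7 mm and 7.16 degrees, less where a joint would pass 70% of its speed; a pose out of reach is approached as far as the arm can. A call with a gripper value outside its range is refused whole. The fingers move at their own pace and stop on an object; "squeeze" is the grip in N (left out, the last holds). Time passes only in rows, so rows that do not move let the fingers close. It gives the time, the measured TCP pose, the force, the opening and the grip force at its end, in the units of the state.
- arm.sense(): the state, without advancing time (a new reading comes with each control period).
- arm.snapshot(name): name is "scene" or "top" or "wrist"; returns a dict with "frame" (384x512x3 uint8, red, green, blue), "fov_y" (degrees; the focal length in pixels is half the picture's height over the tangent of half this angle, whatever the lens; pixels are square), "cx", "cy" (the principal point, pixels), "pose" (4x4, takes a point from camera to world coordinates); the wrist camera has in their place "mount" (4x4, takes a point from camera to tool coordinates, whose origin is the TCP and whose axes are the flange's). Camera axes: x right, y down, z forward; pixel columns grow to the right and rows downward; lengths in m; the calibration is good to about 2 mm. The wrist camera is an equidistant fisheye: a pixel r from the principal point sees the ray r / f radians off the axis. A picture is of the moment at which its call begins: read the wrist's pose just before it. There is no depth.
- arm.close_job(): hands the job in; it is judged then, once.
Trained networks look in the newest picture that a camera, given by its name, has taken for a name from the list of things; names that differ only in an ending like _2 or _b are one class to them, and where a whole thing is asked for, a point or a joint stands for the part that bears it (a point fixed in the world has none). Each returns a list of dicts, best first, with "score" (0 to 1); they miss things now and then, are a little off and sometimes report something else, mostly with a low value. They report only what shows in the picture. A call takes as long as a camera call.
- arm.spot_in(camera, query): "bbox" ([centre column, centre row, width, height] in pixels, round what is visible of it).
- arm.silhouettes(camera, query): "mask" (384x512 bool, what is visible of it) and "bbox" ([centre column, centre row, width, height] in pixels, round what is visible of it).
- arm.pinpoint(camera, query): "at" ([column, row] in pixels: a listed point, or the origin of a listed thing).
The state is a dict: "time": time; "joints": joint angles; "joint_velocities": joint speeds; "joint_efforts": joint torques, N m; "tcp_pos": TCP position; "orientation": TCP orientation; "wrist_force": force on the tool from outside, world axes, zero at the start; "torque": the same for the moment, N m; "width": finger opening in m; "gripper_force": force on a finger pad.
Only numpy, scipy, OpenCV 4.12 (cv2) and the standard library are available. Lean on these libraries where they do the work, as an engineer would, in place of code of your own. Each camera call takes 0.05 s, during which the arm holds its last target. There are 200 camera calls.

TASK

The tube in the lower clip of the rocking mixer, the clip nearer to you, has finished mixing: pull it out and lay it in the empty groove of the tube cradle. Then take the tube that was waiting in the cradle and press it down into that same lower clip, past the sprung jaw, until it sits fully home in both forks and the jaw has snapped shut over it. Leave the tube in the upper clip, and the things standing around, where they are.

Things in the scene. Friction and masses are not known exactly. Their poses are not given: they have to be found in the camera images.
- tube_done: closed 15 ml screw-cap sample tube, 122 mm long: body 17 mm in diameter from the tip to 104 mm, cap 21 mm in diameter from 107 to 122 mm; origin on its axis at the tip end, z axis along the tube from tip to cap; weighs about 20 g. At the start it sits in the lower clip of the mixer (finished mixing), cap to the left
- tube_done_mid (a point): point on the axis of tube_done 60 mm from its tip: half way between forks or rails, and where to grasp the body
- tube_new: closed 15 ml screw-cap sample tube, 122 mm long: body 17 mm in diameter from the tip to 104 mm, cap 21 mm in diameter from 107 to 122 mm; origin on its axis at the tip end, z axis along the tube from tip to cap; weighs about 20 g. At the start it lies waiting in the far groove of the cradle, cap to the left
- tube_new_mid (a point): point on the axis of tube_new 60 mm from its tip, as for tube_done
- tube_stay: closed 15 ml screw-cap sample tube, 122 mm long: body 17 mm in diameter from the tip to 104 mm, cap 21 mm in diameter from 107 to 122 mm; origin on its axis at the tip end, z axis along the tube from tip to cap; weighs about 20 g. It sits in the upper clip of the mixer and stays there
- mixer: fixed rocking tube mixer: housing and side cheeks (157 mm over them, 98 mm high) carry a platform 150 mm up the slope x 128 mm, parked sloping 35 degrees, low edge towards the robot. Origin on the bench under its middle, x away from the low edge, y left along the tubes, z up. Two tube clips stand on the platform, 80 mm apart up the slope; the upper mirrors the lower, nearest part at clip_low x = 65 mm
- clip_low: lower clip, nearer the robot. Origin on the axis of a seated tube, midway between its two forks; y along the tube (level), x up the slope, z square off the platform (35 degrees from vertical, towards the robot): the way in and out. Platform at z = -34 mm. Forks 10 mm thick at y = -31 and 31 mm, each a V seat and an upslope prong, inner face x = 9 mm up to z = 8, flaring to x = 13 at z = 16
- clip_low_jaw (a joint): sprung jaw: two bent hooks of 6 mm steel rod at the forks, on a hinge rod at clip x = -15, z = -27 mm. 0 = shut, opens down the slope to 0.6 rad, springs back. A tube pressed in along -z pushes it aside by about 0.1 rad, with about 10 N, and it snaps back over the tube; pulling out along +z takes about as much. A tube merely resting on the jaw lies over 10 mm too high
- clip_low_nose_l (a point): centre of the nose of the left hook (y = 31 mm in the clip), 3 mm radius; shut it is at clip x = -8, z = 8 mm and leaves a gap of 14 mm to the prong for the 17 mm tube; above it the hook flares away down the slope, up to z = 22 mm
- clip_low_nose_r (a point): the same for the right hook (y = -31 mm in the clip)
- cradle: white tube cradle, fixed to the bench: base 112 x 78 mm and two upright rails 10 mm thick at y = -31 and +31 mm, tops 35 mm high, each with two V notches. Origin under its middle on the bench; x across the grooves (away from the robot), y along them (to the left), z up. The base plate between the rails is 6 mm high with a rib 14 mm high along the middle
- groove_near (a point): place for a tube in the groove nearer the robot (empty at the start), at cradle x = -34 mm: where the mid point of a lying tube comes to rest, 36 mm above the bench; axes as the cradle's
- groove_far (a point): the same in the far groove, at cradle x = +34 mm
- bottle_stain: small brown bottle, 34 mm in diameter, 78 mm high, to the left of the mixer; origin under it; not to be disturbed
- coverslip_box: small plastic box 36 x 36 x 20 mm to the left of the mixer; origin under it; not to be disturbed

How it is judged:
By the outcome, as a careful person would: the job done as asked, in the order asked, and still so for the second after the job is handed in, with the robot touching nothing.
It also fails if it takes over 45 s, if anything falls off the work surface, if the arm or the gripper's body presses on something with over 40 N, if the wrist force passes 120 N, or if a joint passes its speed limit or range.

## Working session

There is one attempt and no reset: what is moved stays moved. The work goes in short steps, Python scripts to look and compute and a tool call to move; the robot and the scene stay as the last step left them, time stands still between calls to the robot, and variables do not carry over. Pictures are saved under pics/ and viewed, at most 10 in all, crops included, and the job is handed in when it is done.

Besides the shell and the picture viewer there is one more tool, called after "Emit:" by a JSON object that holds its "op" and its "data", one argument or row to a line. carry_out: Moves the arm, as the interface text tells. Its arguments: {"type":"object","properties":{"increments":{"type":"array"},"squeeze":{"type":"number"}},"required":["increments"]}

```bash
mkdir -p pics; cat > h.py <<'E'
import numpy as np, cv2
from rig import arm
from scipy.spatial.transform import Rotation as R
def ray(s,px):
    f=192/np.tan(np.radians(s["fov_y"])/2)
    d=np.array([(px[0]-s["cx"])/f,(px[1]-s["cy"])/f,1.]); P=np.array(s["pose"])
    d=P[:3,:3]@d; return P[:3,3],d/np.linalg.norm(d)
def tri(rs):
    A=sum(np.eye(3)-np.outer(d,d) for o,d in rs); b=sum((np.eye(3)-np.outer(d,d))@o for o,d in rs)
    p=np.linalg.solve(A,b); return p,[np.linalg.norm(np.cross(p-o,d)) for o,d in rs]
def wproj(s,T,p):
    f=192/np.tan(np.radians(s["fov_y"])/2)
    q=np.linalg.inv(T@np.array(s["mount"]))@np.append(p,1)
    r=np.hypot(q[0],q[1]); th=np.arctan2(r,q[2]); return np.array([s["cx"],s["cy"]])+f*th*q[:2]/max(r,1e-9)
def wray(s,T,px):
    f=192/np.tan(np.radians(s["fov_y"])/2); v=np.array([px[0]-s["cx"],px[1]-s["cy"]]); r=np.hypot(*v); th=r/f
    d=np.append(np.sin(th)*v/max(r,1e-9),np.cos(th)); C=T@np.array(s["mount"]); return C[:3,3],C[:3,:3]@d
def tcp():
    s=arm.sense(); T=np.eye(4); T[:3,:3]=R.from_rotvec(s["orientation"]).as_matrix(); T[:3,3]=s["tcp_pos"]; return T
E
python3 - <<'E'
from h import *
np.set_printoptions(precision=4,suppress=True)
T=tcp(); print(T,arm.hold_point_z,arm.sense()["time"])
S={}
for c in("scene","top","wrist"):
    S[c]=arm.snapshot(c); cv2.imwrite(f"pics/{c}.png",S[c]["frame"][:,:,::-1])
print(S["wrist"]["mount"],S["wrist"]["fov_y"])
for n in["tube_done_mid","tube_new_mid","tube_done","tube_new","tube_stay","mixer","clip_low","clip_low_nose_l","clip_low_nose_r","cradle","groove_near","groove_far","bottle_stain","coverslip_box"]:
    rs=[];o=[]
    for c in("scene","top"):
        r=arm.pinpoint(c,n)
        for k in r[:2]: o.append((c,np.round(k["at"]),round(k["score"],2)))
        if r: rs.append(ray(S[c],r[0]["at"]))
    print(n,o, *(tri(rs) if len(rs)==2 else []))
im=np.vstack([S["scene"]["frame"],S["top"]["frame"]])[:,:,::-1]
cv2.imwrite("pics/both.png",cv2.resize(im,(400*2*512//1024*2,600)) if 0 else np.hstack([cv2.resize(S[c]["frame"][:,:,::-1],(400,300)) for c in("scene","top")]))
E
```

```text
[[-0.907   0.4211 -0.0008  0.263 ]
 [ 0.4211  0.907  -0.0018  0.5664]
 [-0.0001 -0.002  -1.      0.2303]
 [ 0.      0.      0.      1.    ]] 0.0187 0.0
[[-0.0002 -0.961  -0.2765  0.0694]
 [ 1.     -0.0004  0.0006 -0.0003]
 [-0.0007 -0.2765  0.961  -0.1432]
 [ 0.      0.      0.      1.    ]] 65.70646984690485
tube_done_mid [('top', array([255., 180.]), 0.82), ('top', array([266., 193.]), 0.24)]
tube_new_mid [('top', array([286., 251.]), 0.63)]
tube_done [('top', array([288., 192.]), 0.8)]
tube_new [('top', array([314., 265.]), 0.72)]
tube_stay [('scene', array([218., 193.]), 0.92), ('top', array([293., 154.]), 0.8)] [ 0.6412 -0.2358  0.1439] [np.float64(0.005391282810364083), np.float64(0.005391282810364119)]
mixer [('scene', array([247., 252.]), 0.92), ('scene', array([264., 194.]), 0.32), ('top', array([261., 168.]), 0.97)] [ 0.647  -0.174   0.0042] [np.float64(0.0009353036826004352), np.float64(0.0009353036826004299)]
clip_low [('scene', array([258., 209.]), 0.78), ('top', array([257., 182.]), 0.76)] [ 0.5945 -0.166   0.0922] [np.float64(0.003813322147294839), np.float64(0.0038133
[... 744 characters left out ...]
0397] [np.float64(0.003272441033852746), np.float64(0.0032724410338526738)]
groove_far [('scene', array([248., 205.]), 0.71), ('top', array([284., 252.]), 0.66)] [ 0.4729 -0.229   0.0301] [np.float64(0.0033978800885997424), np.float64(0.003397880088599744)]
bottle_stain [('scene', array([286., 272.]), 0.67), ('scene', array([247., 255.]), 0.39), ('top', array([211., 143.]), 0.6)] [ 0.6915 -0.067   0.0064] [np.float64(0.0026407775017986686), np.float64(0.0026407775017986204)]
coverslip_box [('scene', array([293., 256.]), 0.46), ('top', array([205., 168.]), 0.61), ('top', array([294., 155.]), 0.6)] [ 0.6366 -0.0624  0.0102] [np.float64(0.0031232113147664714), np.float64(0.0031232113147664753)]
```

View pics/scene.png

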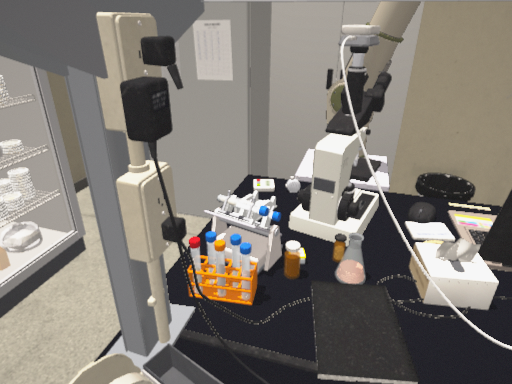

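View pics/top.png

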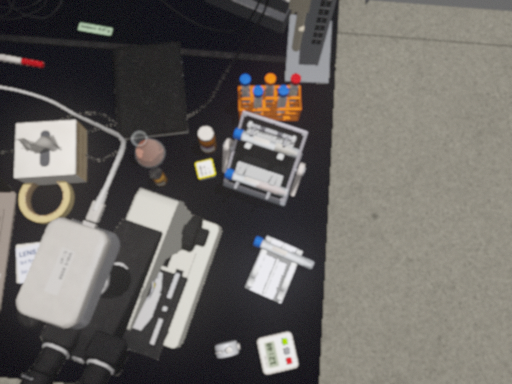

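The scene view shows the mixer at about (245,230), the orange rack in front of it and the microscope at (335,185). In the top view, the mixer is at (265,160) and the cradle at (277,268), with the waiting tube running from (258,241) to (312,265). The microscope stands between the start pose and the work.

```bash
python3 - <<'E'
from h import *
np.set_printoptions(precision=4,suppress=True)
S={c:arm.snapshot(c) for c in("scene","top")}
def proj(s,p):
    f=192/np.tan(np.radians(s["fov_y"])/2); q=np.linalg.inv(np.array(s["pose"]))@np.append(p,1); return np.round([s["cx"]+f*q[0]/q[2],s["cy"]+f*q[1]/q[2]])
for p in([.263,.566,.23],[.263,.566,.4],[0,0,0],[0,0,.3],[.45,.0,0],[.45,.1,0],[.45,.1,.3],[.45,.1,.4]): print(p,proj(S["scene"],p),proj(S["top"],p))
def pl(px,z):
    o,d=ray(S["top"],px); return o+d*(z-o[2])/d[2]
for n,z in(("tube_done",.095),("tube_new",.036),("tube_stay",.14)):
    r=arm.silhouettes("top",n)
    for k in r[:2]:
        pts=np.argwhere(k["mask"])[:,::-1].astype(np.float32)
        w=np.array([pl(p,z)[:2] for p in pts]); m=w.mean(0); u,sv,vt=np.linalg.svd(w-m,full_matrices=False)
        t=(w-m)@vt[0]; print(n,round(k["score"],2),len(pts),"mean",m,"dir",vt[0],"ext",t.min(),t.max(), "yawdir",np.degrees(np.arctan2(vt[0][1],vt[0][0])))
for n in("mixer","cradle"):
    k=arm.silhouettes("top",n)[0]; pts=np.argwhere(k["mask"])[:,::-1].astype(np.float32); print(n,cv2.minAreaRect(pts))
print(pl([288,192],.095),pl([255,180],.095),pl([314,265],.036),pl([286,251],.036),pl([270,283],.036),pl([284,252],.036))
a=cv2.resize(S["top"]["frame"][90:320,110:330,::-1],None,fx=2.6,fy=2.6,interpolation=2)
cv2.imwrite("pics/a.png",a)
b=S["scene"]["frame"][100:300,170:430,::-1]; cv2.imwrite("pics/b.png",cv2.resize(b,None,fx=3,fy=3,interpolation=2))
E
```

```text
[0.263, 0.566, 0.23] [581. 140.] [-258.  338.]
[0.263, 0.566, 0.4] [612.  68.] [-419.  352.]
[0, 0, 0] [343. 164.] [137. 503.]
[0, 0, 0.3] [353.  82.] [ 77. 611.]
[0.45, 0.0, 0] [331. 223.] [167. 256.]
[0.45, 0.1, 0] [369. 229.] [118. 251.]
[0.45, 0.1, 0.3] [389. 115.] [ 57. 232.]
[0.45, 0.1, 0.4] [398.  68.] [ 23. 221.]
tube_done 0.7 557 mean [ 0.5922 -0.1662] dir [0.2491 0.9685] ext -0.06058770399689378 0.060170588311646206 yawdir 75.5748468360155
tube_new 0.71 635 mean [ 0.4723 -0.2292] dir [0.315  0.9491] ext -0.06234601297991869 0.06083210596810057 yawdir 71.64192566878025
tube_stay 0.58 649 mean [ 0.6566 -0.1785] dir [0.2471 0.969 ] ext -0.06202295948249709 0.06078167621564931 yawdir 75.69657954400667
mixer ((262.75, 158.25), (85.06526184082031, 79.68938446044922), 18.43494987487793)
cradle ((273.05670166015625, 269.7474365234375), (38.481624603271484, 55.94557189941406), 23.96249008178711)
[ 0.5798 -0.2286  0.095 ] [ 0.5976 -0.1653  0.095 ] [ 0.4531 -0.2919  0.036 ] [ 0.4755 -0.2361  0.036 ] [ 0.412  -0.2098  0.036 ] [ 0.4733 -0.2324  0.036 ]
```

View pics/a.png

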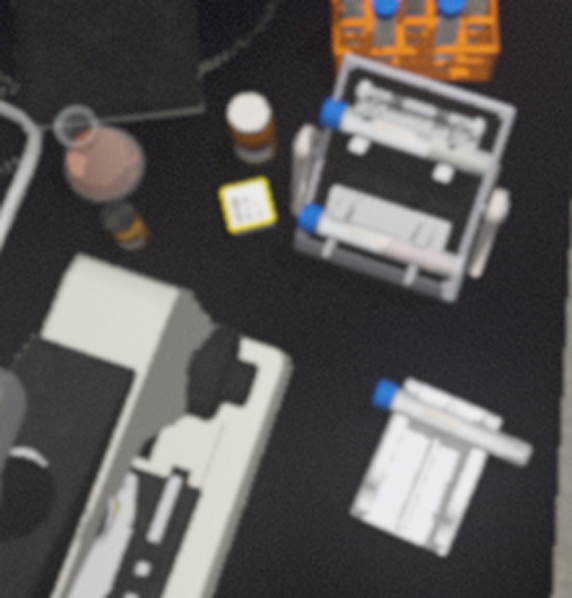

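View pics/b.png

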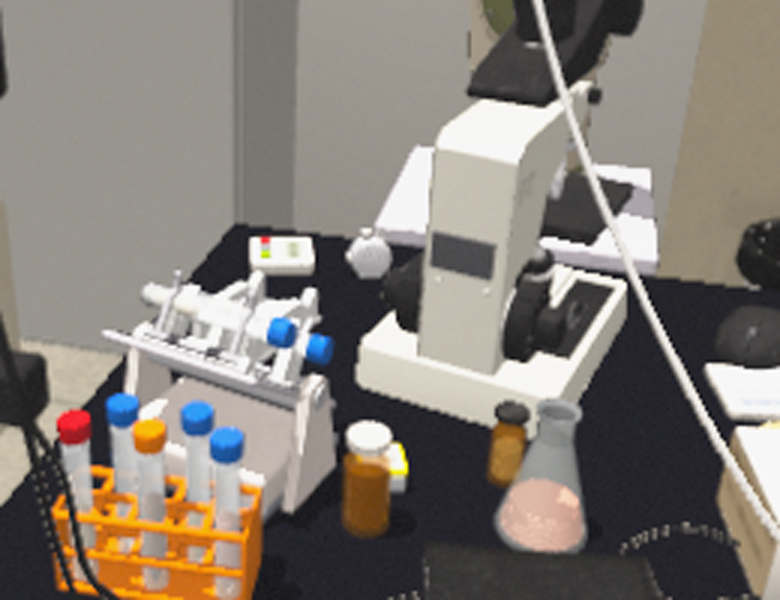

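The enlarged views show both tubes, with their blue caps to the left, and the empty near groove. The microscope is tall, with a camera head at scene (360,35) and top (70,275), so I need its extent before sweeping past it.

```bash
python3 - <<'E'
from h import *
np.set_printoptions(precision=3,suppress=True)
S={c:arm.snapshot(c) for c in("scene","top")}
for n,a,b in(("head",(360,32),(70,272)),("cable exit",(345,42),(95,215)),("column far-right top corner",(352,137),(180,198)),("colfarleft",(318,140),(140,190)),("base corner R",(292,218),(221,226)),("base cornerfar",(289,221),(205,222)),("eyeblack",(352,122),(120,225))):
    print(n,tri([ray(S["scene"],a),ray(S["top"],b)]))
def pl(px,z):
    o,d=ray(S["top"],px); return o+d*(z-o[2])/d[2]
print(pl([221,226],.04),pl([180,198],.25),pl([140,188],.25))
for z in(.4,.45,.5): print(z,[pl(p,z)[:2] for p in((20,320),(120,230),(85,328),(60,220))])
for z in (.4,.5,.6): print(z,pl([100,230],z)[:2])
E
```

```text
head (array([0.395, 0.011, 0.466]), [np.float64(0.001385544547565491), np.float64(0.0013855445475654353)])
cable exit (array([ 0.458, -0.008,  0.45 ]), [np.float64(0.006277635234084791), np.float64(0.006277635234084795)])
column far-right top corner (array([ 0.52 , -0.015,  0.255]), [np.float64(0.04181863155671117), np.float64(0.041818631556711186)])
colfarleft (array([ 0.531, -0.021,  0.259]), [np.float64(0.024364969135795344), np.float64(0.024364969135795344)])
base corner R (array([ 0.513, -0.1  ,  0.034]), [np.float64(0.005145040896775881), np.float64(0.005145040896775931)])
base cornerfar (array([ 0.522, -0.087,  0.033]), [np.float64(0.013882018350335023), np.float64(0.013882018350334981)])
eyeblack (array([0.469, 0.021, 0.282]), [np.float64(0.0009485535454720414), np.float64(0.0009485535454720157)])
[ 0.513 -0.106  0.04 ] [ 0.522 -0.056  0.25 ] [0.533 0.007 0.25 ]
0.4 [array([0.338, 0.083]), array([ 0.449, -0.016]), array([0.335, 0.008]), array([0.455, 0.057])]
0.45 [array([0.342, 0.059]), array([ 0.444, -0.031]), array([ 0.34 , -0.009]), array([0.449, 0.036])]
0.5 [array([0.347, 0.036]), array([ 0.438, -0.045]), array([ 0.344, -0.026]), array([0.443, 0.014])]
0.4 [0.447 0.008]
0.5 [ 0.437 -0.026]
0.6 [ 0.426 -0.06 ]
```

Emit:
{"op": "carry_out", "data": {
  "increments": [45, 0, 0, -37, 0, 0, 0, 45, 0, 0, -37, 0, 0, 0, 45, 0, 0, -37, 0, 0, 0, 45, 0, 0, -37, 0, 0, 0, 45, 0, 0, -37, 0, 0, 0, 45, 0, 0, -35, 0, 0, 0, 45, -40, -1, 0, 0, 0, 0.063, 45, -40, -1, 0, 0, 0, 0.063],
  "squeeze": 50
}}

```text
time: 2.67
tcp_pos: [0.3325, 0.531, 0.4539]
orientation: [0.864, 3.02, 0.008]
wrist_force: [2.0, -0.0, -1.7]
width: 0.0453
gripper_force: 0.0
```

Emit:
{"op": "carry_out", "data": {
  "increments": [45, -40, -1, 0, 0, 0, 0.063, 45, -40, -1, 0, 0, 0, 0.063, 45, -40, -1, 0, 0, 0, 0.063, 45, -40, -1, 0, 0, 0, 0.063, 45, -40, -1, 0, 0, 0, 0.063, 45, -40, -1, 0, 0, 0, 0.063, 45, -40, -1, 0, 0, 0, 0.063, 45, -40, -1, 0, 0, 0, 0.063]
}}

```text
time: 3.33
tcp_pos: [0.5541, 0.299, 0.4509]
orientation: [-1.599, -2.704, 0.001]
wrist_force: [0.2, 0.1, -0.2]
width: 0.0449
gripper_force: 0.0
```

Emit:
{"op": "carry_out", "data": {
  "increments": [45, -40, -1, 0, 0, 0, 0.063, 45, -40, -1, 0, 0, 0, 0.063, 45, -40, -1, 0, 0, 0, 0.063, 45, -40, -1, 0, 0, 0, 0.063, 45, -40, -1, 0, 0, 0, 0.063, 45, -40, -1, 0, 0, 0, 0.063, 45, -40, -1, 0, 0, 0, 0.063, 45, -40, -1, 0, 0, 0, 0.063]
}}

```text
time: 4.0
tcp_pos: [0.6348, -0.0074, 0.4509]
orientation: [-2.222, -2.22, 0.001]
wrist_force: [0.2, -0.9, 0.3]
width: 0.0448
gripper_force: 0.0
```

Emit:
{"op": "carry_out", "data": {
  "increments": [45, -40, -1, 0, 0, 0, 0.063, 45, -40, -1, 0, 0, 0, 0.063, 45, -40, -1, 0, 0, 0, 0.063, 45, -40, -1, 0, 0, 0, 0.063, 45, 0, -20, 40, 0, 0, 0, 45, 0, -20, 40, 0, 0, 0, 45, 0, 0, 0, 0, 0, 0]
}}

```text
time: 4.58
tcp_pos: [0.5694, -0.1555, 0.3623]
orientation: [-2.465, -1.898, 0.033]
wrist_force: [-1.8, 0.1, -9.1]
width: 0.0447
gripper_force: 0.0
```

```bash
cat > m.py <<'E'
from h import *
np.set_printoptions(precision=4,suppress=True)
import sys
def look(names,tops=(),pic=None):
    T=tcp(); w=arm.snapshot("wrist"); out={}
    if pic: cv2.imwrite(pic,w["frame"][:,:,::-1])
    for n in names:
        r=arm.pinpoint("wrist",n)
        out[n]=[(np.array(k["at"]),k["score"],*wray(w,T,k["at"])) for k in r[:3]]
    return T,w,out
E
python3 - <<'E'
from m import *
t=arm.snapshot("top")
T,w,o=look(["tube_done_mid","tube_done","tube_new_mid","tube_new","clip_low","clip_low_nose_l","groove_near","groove_far"],pic="pics/w1.png")
print(T)
tp={"tube_done_mid":(255,180),"tube_done":(288,192),"tube_new_mid":(286,251),"tube_new":(314,265),"clip_low":(257,182)}
for n,l in o.items():
    for at,s,c,d in l:
        h={"tube_done_mid":.094,"tube_done":.094,"clip_low":.094,"clip_low_nose_l":.096}.get(n,.036)
        print(n,at.round(),round(s,2),"plane",c+d*(h-c[2])/d[2],*(tri([(c,d),ray(t,tp[n])]) if n in tp else []))
def lin(m,z):
    pts=np.argwhere(m)[:,::-1]; W=[]
    for p in pts[::7]:
        c,d=wray(w,T,p); W.append((c+d*(z-c[2])/d[2])[:2])
    W=np.array(W); m=W.mean(0); v=np.linalg.svd(W-m)[2][0]; v*=np.sign(v[1]); q=(W-m)@v; return m,v,q.min(),q.max(),np.degrees(np.arctan2(v[1],v[0]))
for n,z in(("tube_done",.094),("tube_new",.036)):
    for k in arm.silhouettes("wrist",n)[:2]: print(n,round(k["score"],2),k["mask"].sum(),lin(k["mask"],z))
E
```

```text
[[ 0.2513  0.9676 -0.0224  0.5748]
 [ 0.9679 -0.2512  0.0079 -0.1546]
 [ 0.002  -0.0236 -0.9997  0.3699]
 [ 0.      0.      0.      1.    ]]
tube_done_mid [280. 171.] 0.56 plane [ 0.5989 -0.1699  0.094 ] [ 0.5975 -0.1669  0.1012] [np.float64(0.0020456168290261733), np.float64(0.0020456168290261404)]
tube_done [273. 208.] 0.76 plane [ 0.5758 -0.2214  0.094 ] [ 0.5782 -0.2261  0.089 ] [np.float64(0.004002733798507048), np.float64(0.0040027337985069425)]
tube_new_mid [218. 218.] 0.94 plane [ 0.4769 -0.2342  0.036 ] [ 0.4758 -0.2361  0.0309] [np.float64(0.00039966500619075825), np.float64(0.00039966500619076806)]
tube_new [217. 218.] 0.7 plane [ 0.4742 -0.2339  0.036 ] [ 0.4519 -0.2892 -0.0859] [np.float64(0.019933636881109107), np.float64(0.019933636881109038)]
tube_new [199. 208.] 0.7 plane [ 0.4503 -0.2086  0.036 ] [ 0.444  -0.2613 -0.0209] [np.float64(0.039421861830296175), np.float64(0.03942186183029627)]
tube_new [216. 249.] 0.66 plane [ 0.4547 -0.2903  0.036 ] [ 0.4534 -0.2924  0.0313] [np.float64(0.00012008586610824521), np.float64(0.00012008586610828339)]
clip_low [274. 166.] 0.63 plane [ 0.5912 -0.1612  0.094 ] [ 0.5935 -0.1659  0.0865] [np.float64(0.004183634672705669), np.float64(0.004183634672705619)]
clip_low_nose_l [272. 189.] 0.56 plane [ 0.5809 -0.1929  0.096 ]
groove_near [178. 209.] 0.93 plane [ 0.4113 -0.2018  0.036 ]
groove_near [214. 249.] 0.21 plane [ 0.4515 -0.2885  0.036 ]
groove_far [212. 214.] 0.9 plane [ 0.469  -0.2259  0.036 ]
tube_done 0.74 442 (array([ 0.6276, -0.0645]), array([-0.5614,  0.8275]), np.float64(-0.01572547178924643), np.float64(0.01563585603738421), np.float64(124.152355828488))
tube_new 0.6 642 (array([ 0.4757, -0.2249]), array([0.3082, 0.9513]), np.float64(-0.06789210277652179), np.float64(0.05432130976977275), np.float64(72.05143063114336))
```

View pics/w1.png

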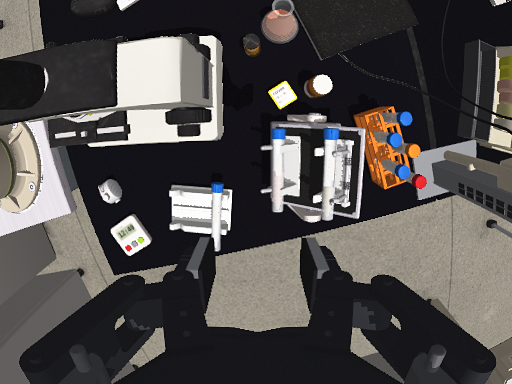

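The wrist view confirms the layout: tube_done lies at about (278,170) between its forks, the waiting tube at (217,215), and the near groove at (178,209) is empty. Next I'll lower over the clip and tilt.

Emit:
{"op": "carry_out", "data": {
  "increments": [45, -1, 6, 39, 0, 0, 0, 45, -1, 6, 39, 0, 0, 0, 45, -1, 6, 39, 0, 0, 0, 45, -1, 6, 39, -0.05, 0, 0, 45, -1, 6, 39, -0.1, 0, 0, 45, 0, 0, 35, -0.1, 0, 0, 45, 0, 0, 0, -0.1, 0, 0, 45, 0, 0, 0, -0.086, 0, 0]
}}

```text
time: 5.85
tcp_pos: [0.6145, -0.1688, 0.1572]
orientation: [2.205, 1.712, 0.36]
wrist_force: [-0.5, -0.5, 0.4]
width: 0.045
gripper_force: 0.0
```

```bash
python3 - <<'E'
from m import *
T,w,o=look(["tube_done_mid","tube_done","clip_low","clip_low_nose_l","tube_stay"],pic="pics/w2.png")
print(T,arm.sense()["time"],arm.sense()["joints"])
for n,l in o.items():
    for at,s,c,d in l:
        h=.094 if n!="tube_stay" else .14
        print(n,at.round(),round(s,2),"plane",c+d*(h-c[2])/d[2])
for n in("tube_done",):
    for k in arm.silhouettes("wrist",n)[:2]: print(n,round(k["score"],2),k["mask"].sum(),cv2.minAreaRect(np.argwhere(k["mask"])[:,::-1].astype(np.float32)))
E
```

```text
[[ 0.2478  0.8867  0.3903  0.6145]
 [ 0.9688 -0.2267 -0.1001 -0.1688]
 [-0.0003  0.403  -0.9152  0.1572]
 [ 0.      0.      0.      1.    ]] 6.15 [-0.2219  0.1914  0.485   1.8758 -0.1327  0.6839  0.0721]
tube_done_mid [195. 226.] 0.97 plane [ 0.5944 -0.1695  0.094 ]
tube_done_mid [176. 176.] 0.74 plane [ 0.593  -0.1313  0.094 ]
tube_done_mid [195. 218.] 0.48 plane [ 0.5965 -0.1644  0.094 ]
tube_done [182. 262.] 0.26 plane [ 0.5764 -0.1926  0.094 ]
clip_low [ 90. 303.] 0.7 plane [ 0.4981 -0.1967  0.094 ]
clip_low [193. 220.] 0.63 plane [ 0.5945 -0.1646  0.094 ]
clip_low_nose_l [176. 176.] 0.84 plane [ 0.5931 -0.1312  0.094 ]
clip_low_nose_l [185. 264.] 0.63 plane [ 0.5774 -0.1952  0.094 ]
tube_stay [306. 300.] 0.94 plane [ 0.6464 -0.2372  0.14  ]
tube_done 0.58 2628 ((191.5, 192.5), (111.0, 31.0), 90.0)
```

View pics/w2.png

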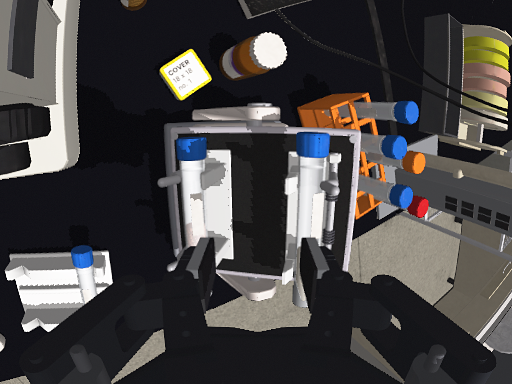

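The close view shows the tube body in columns 182–205, and the fingers are centred at column 257. I'll triangulate its height from the three views.

```bash
python3 - <<'E'
from m import *
t=arm.snapshot("top"); T=tcp(); w=arm.snapshot("wrist")
T1=np.array([[0.2513,0.9676,-0.0224,0.5748],[0.9679,-0.2512,0.0079,-0.1546],[0.002,-0.0236,-0.9997,0.3699],[0,0,0,1]])
rs=[ray(t,(255,180)),wray(w,T1,(280,171)),wray(w,T,(195,222))]
print(tri(rs)); print(tri(rs[1:])); print(tri([rs[0],rs[2]]))
# tube_stay tip
rs2=[ray(t,(293,154)),wray(w,T,(306,300))]; print("stay tip",tri(rs2))
p=tri(rs)[0]
for z in(.088,.094,.1):
    q=[c+d*(z-c[2])/d[2] for c,d in rs]; print(z,*[x[:2] for x in q])
for G in (np.array([.596,-.167,z]) for z in(.09,.094,.098)):
    print(G, "tool mm:",1e3*(T[:3,:3].T@(G-T[:3,3]))+[0,0,18.7])
E
```

```text
(array([ 0.5976, -0.1668,  0.1002]), [np.float64(0.001881695034601456), np.float64(0.0019176979595252144), np.float64(0.000512015454378265)])
(array([ 0.5986, -0.17  ,  0.0922]), [np.float64(0.00023662447317922698), np.float64(0.00023762916946133355)])
(array([ 0.5971, -0.1657,  0.1011]), [np.float64(0.0009504937990438607), np.float64(0.000950493799043951)])
stay tip (array([ 0.6409, -0.229 ,  0.1516]), [np.float64(0.003965861136692359), np.float64(0.003965861136692526)])
0.088 [ 0.5993 -0.1652] [ 0.5985 -0.1709] [ 0.5992 -0.1715]
0.094 [ 0.5979 -0.1653] [ 0.5985 -0.1698] [ 0.5986 -0.169 ]
0.1 [ 0.5964 -0.1654] [ 0.5984 -0.1686] [ 0.5981 -0.1665]
[ 0.596 -0.167  0.09 ] tool mm: [ -2.7956 -48.0817  74.9455]
[ 0.596 -0.167  0.094] tool mm: [ -2.7957 -46.4697  71.2847]
[ 0.596 -0.167  0.098] tool mm: [ -2.7958 -44.8577  67.6239]
```

```bash
python3 - <<'E'
from m import *
t=arm.snapshot("top")
rt={n:ray(t,arm.pinpoint("top",n)[0]["at"]) for n in("tube_done_mid","clip_low")}
T,w,o=look(["tube_done_mid","clip_low","tube_done","clip_low_nose_l"]); print(T)
for n,l in o.items():
    for at,s,c,d in l: print(n,at,round(s,2),(c+d*(.094-c[2])/d[2])[:2],*(tri([rt[n],(c,d)]) if n in rt else []))
m=arm.silhouettes("wrist","tube_done")[0]["mask"]
for r in (180,200,210,220):
    c=np.where(m[r])[0]
    if len(c): print(r,c.min(),c.max(),[(lambda c0,d:(c0+d*(.094-c0[2])/d[2])[:2])(*wray(w,T,(x,r))) for x in((c.min()+c.max())/2,)])
print("tool mm:",[1e3*(T[:3,:3].T@(np.array([.596,-.167,z])-T[:3,3]))+[0,0,18.7] for z in(.09,.094,.098)])
E
```

```text
Traceback (most recent call last):
IndexError: list index out of range
```

```bash
python3 - <<'E'
from m import *
T,w,o=look(["tube_done_mid","clip_low","clip_low_nose_l"]); print(T)
for n,l in o.items():
    for at,s,c,d in l: print(n,at,round(s,2),(c+d*(.094-c[2])/d[2])[:2])
m=arm.silhouettes("wrist","tube_done")[0]["mask"]
for r in (150,180,200,210,220):
    c=np.where(m[r])[0]
    if len(c): print(r,c.min(),c.max(),[[(c0+d*(z-c0[2])/d[2])[:2] for z in(.09,.094,.1)] for c0,d in [wray(w,T,((c.min()+c.max())/2,r))]])
print("tool mm:",[1e3*(T[:3,:3].T@(np.array([.596,-.167,z])-T[:3,3]))+[0,0,18.7] for z in(.09,.094,.098)],arm.sense()["time"])
E
```

```text
[[ 0.248   0.887   0.3896  0.6164]
 [ 0.9688 -0.227  -0.0998 -0.1695]
 [-0.0001  0.4021 -0.9156  0.1599]
 [ 0.      0.      0.      1.    ]]
tube_done_mid [192.1 223.4] 0.93 [ 0.5952 -0.1687]
tube_done_mid [179.3  79.1] 0.21 [ 0.6155 -0.0708]
clip_low [187.2 216.2] 0.91 [ 0.5936 -0.1622]
clip_low_nose_l [180.5 260.1] 0.78 [ 0.5776 -0.1926]
clip_low_nose_l [173.7 176.6] 0.61 [ 0.5936 -0.1322]
150 173 201 [[array([ 0.6082, -0.1186]), array([ 0.6076, -0.1179]), array([ 0.6068, -0.117 ])]]
180 178 196 [[array([ 0.602 , -0.1386]), array([ 0.6016, -0.1375]), array([ 0.6009, -0.136 ])]]
200 179 201 [[array([ 0.5996, -0.153 ]), array([ 0.5992, -0.1517]), array([ 0.5986, -0.1498])]]
210 180 202 [[array([ 0.598 , -0.1603]), array([ 0.5976, -0.1589]), array([ 0.5971, -0.1567])]]
220 181 203 [[array([ 0.5963, -0.1678]), array([ 0.596 , -0.1662]), array([ 0.5955, -0.1638])]]
tool mm: [array([ -2.6846, -46.7862,  74.4758]), array([ -2.6849, -45.1776,  70.8135]), array([ -2.6853, -43.5691,  67.1512])] 6.65
```

Emit:
{"op": "carry_out", "data": {
  "increments": [45, -1, -22, 0, 0, 0, 0, 45, -1, -22, 0, 0, 0, 0, 45, -1, -1, 20, 0, 0, 0, 45, 0, 0, 20, 0, 0, 0, 45, 0, 0, 15, 0, 0, 0, 45, 0, 0, 0, 0, 0, 0, 45, 0, 0, 0, 0, 0, 0]
}}

```text
time: 7.23
tcp_pos: [0.5959, -0.1674, 0.0904]
orientation: [2.207, 1.713, 0.358]
wrist_force: [0.0, 0.8, 0.3]
width: 0.0451
gripper_force: 0.0
```

```bash
python3 - <<'E'
from m import *
T,w,o=look(["tube_done_mid","clip_low"],pic="pics/w3.png"); print(T)
for n,l in o.items():
    for at,s,c,d in l: print(n,at,round(s,2),(c+d*(.094-c[2])/d[2])[:2])
print("tool mm:",[1e3*(T[:3,:3].T@(np.array([.596,-.167,z])-T[:3,3]))+[0,0,18.7] for z in(.09,.094,.098)],arm.sense()["time"],arm.sense()["wrist_force"])
E
```

```text
[[ 0.2482  0.8877  0.3877  0.5959]
 [ 0.9687 -0.2274 -0.0996 -0.1674]
 [-0.0002  0.4003 -0.9164  0.0904]
 [ 0.      0.      0.      1.    ]]
tube_done_mid [257.8 256.2] 0.98 [ 0.5953 -0.1689]
tool mm: [array([ 0.4149, -0.1503, 19.0881]), array([ 0.4139,  1.4508, 15.4225]), array([ 0.4129,  3.052 , 11.757 ])] 7.3833 [-0.3041  0.1286  1.2681]
```

View pics/w3.png

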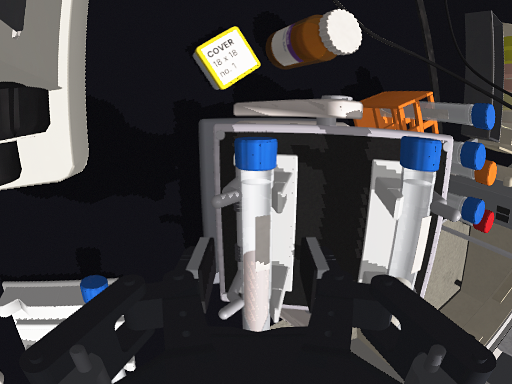

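The tube is centred between the pads, at column 257 with the fingers at 205 and 313. I'll go the last 14 mm and grip.

Emit:
{"op": "carry_out", "data": {
  "increments": [45, 0, 1, 14, 0, 0, 0, 45, 0, 0, 0, 0, 0, 0, 10, 0, 0, 0, 0, 0, 0, 10, 0, 0, 0, 0, 0, 0, 10, 0, 0, 0, 0, 0, 0, 10, 0, 0, 0, 0, 0, 0, 10, 0, 0, 0, 0, 0, 0],
  "squeeze": 60
}}

```text
time: 7.97
tcp_pos: [0.6006, -0.1685, 0.0781]
orientation: [2.209, 1.715, 0.357]
wrist_force: [-9.5, 1.4, 6.6]
width: 0.0149
gripper_force: 58.4
```

Emit:
{"op": "carry_out", "data": {
  "increments": [10, 0, -2, -10, 0, 0, 0, 10, 0, -3, -15, 0, 0, 0, 10, 0, -3, -15, 0, 0, 0, 10, 0, 0, 0, 0, 0, 0, 10, 0, 0, 0, 0, 0, 0]
}}

```text
time: 8.38
tcp_pos: [0.5807, -0.1631, 0.1138]
orientation: [2.205, 1.711, 0.363]
wrist_force: [0.4, 0.5, -0.7]
width: 0.0145
gripper_force: 60.2
```

```bash
python3 - <<'E'
from m import *
T,w,o=look(["tube_done_mid"],pic="pics/w4.png"); s=arm.sense(); print(T,s["time"],s["wrist_force"],s["width"])
m=arm.silhouettes("wrist","tube_done")[0]["mask"]
for r in range(100,384,25):
    c=np.where(m[r])[0]
    if len(c): print(r,c.min(),c.max())
E
```

```text
[[ 0.2478  0.8858  0.3924  0.5807]
 [ 0.9688 -0.2272 -0.099  -0.1631]
 [ 0.0014  0.4047 -0.9145  0.1138]
 [ 0.      0.      0.      1.    ]] 8.4833 [-0.9026  0.374  -0.2268] 0.014928646543331937
150 234 280
175 238 277
200 239 275
225 240 275
250 242 273
275 242 271
300 241 272
325 243 272
```

View pics/w4.png

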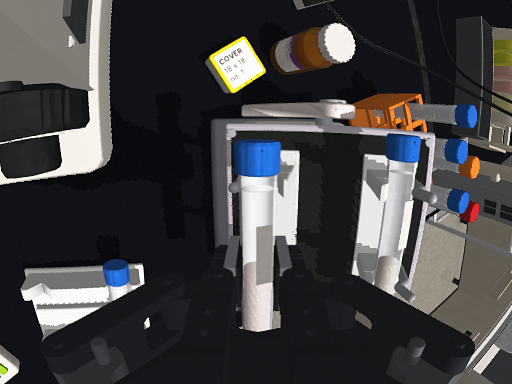

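The tube is out of the clip and held straight in the jaws, with the body at columns 242–272. Now I'll lift, untilt and go over the near groove.

Emit:
{"op": "carry_out", "data": {
  "increments": [10, 0, 12, -28, 0.1, 0, 0, 10, 0, 9, -29, 0.1, 0, 0, 10, 0, 6, -29, 0.1, 0, 0, 10, 0, 1, -10, 0.11, 0, 0.065, 10, -19, -30, 14, 0, 0, 0, 10, -19, -30, 14, 0, 0, 0, 10, -19, -30, 14, 0, 0, 0, 10, -19, -30, 14, 0, 0, 0]
}}

```text
time: 9.2
tcp_pos: [0.4417, -0.199, 0.1401]
orientation: [2.521, 1.832, 0.037]
wrist_force: [0.4, -1.8, -0.1]
width: 0.0151
gripper_force: 60.2
```

Emit:
{"op": "carry_out", "data": {
  "increments": [10, -19, -25, 14, 0, 0, 0, 10, 0, 0, 0, 0, 0, 0, 10, 0, 0, 0, 0, 0, 0]
}}

```text
time: 9.45
tcp_pos: [0.412, -0.2091, 0.1258]
orientation: [2.525, 1.83, 0.039]
wrist_force: [0.6, 0.5, 0.9]
width: 0.015
gripper_force: 60.2
```

```bash
python3 - <<'E'
from m import *
T,w,o=look(["tube_done_mid","tube_new_mid","tube_new","cradle","groove_near","groove_far"],pic="pics/w5.png"); s=arm.sense(); print(T,s["time"],s["wrist_force"],s["width"])
for n,l in o.items():
    for at,sc,c,d in l: print(n,at,round(sc,2),(c+d*((.036 if n!="cradle" else 0)-c[2])/d[2])[:2])
E
```

```text
[[ 0.3114  0.9497  0.0337  0.412 ]
 [ 0.9503 -0.3114 -0.0039 -0.2091]
 [ 0.0068  0.0333 -0.9994  0.1258]
 [ 0.      0.      0.      1.    ]] 9.8 [1.1417 0.2416 0.1088] 0.014753258264090826
tube_done_mid [258.  266.4] 0.64 [ 0.3978 -0.2666]
tube_new_mid [331.3 203.3] 0.73 [ 0.4746 -0.2309]
tube_new [327.6 271.5] 0.95 [ 0.4564 -0.2941]
groove_near [249.  198.9] 0.85 [ 0.4102 -0.205 ]
groove_far [328.3 201.5] 0.91 [ 0.4725 -0.2285]
```

View pics/w5.png

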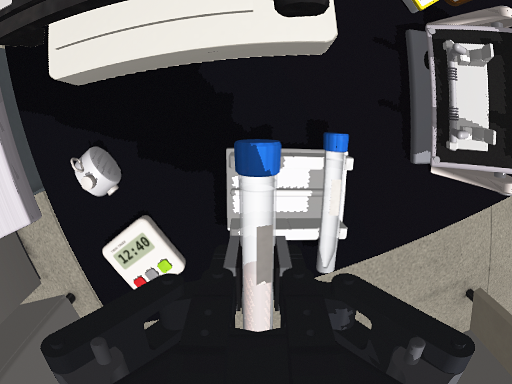

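The carried tube is over the near groove with its cap to the left, parallel to the waiting tube (mid at about 331,203). Lowering it now.

Emit:
{"op": "carry_out", "data": {
  "increments": [10, 2, -2, 0, 0.034, 0, 0, 10, 0, 0, 30, 0, 0, 0, 10, 0, 0, 35, 0, 0, 0, 10, 0, 0, 25, 0, 0, 0, 10, 0, 0, 10, 0, 0, 0, 10, 0, 0, 0, 0, 0, 0, 10, 0, 0, 0, 0, 0, 0]
}}

```text
time: 10.38
tcp_pos: [0.4134, -0.2059, 0.0275]
orientation: [-2.54, -1.846, -0.009]
wrist_force: [-0.1, 0.4, 0.4]
width: 0.0148
gripper_force: 60.2
```

Emit:
{"op": "carry_out", "data": {
  "increments": [10, 0, -3, 4, 0, 0, 0, 10, 0, 0, 3, 0, 0, 0, 10, 0, 0, 0, 0, 0, 0, 10, 0, 0, 0, 0, 0, 0]
}}

```text
time: 10.72
tcp_pos: [0.4108, -0.2052, 0.0226]
orientation: [-2.541, -1.844, -0.014]
wrist_force: [-9.4, 3.2, 26.3]
width: 0.015
gripper_force: 63.3
```

Emit:
{"op": "carry_out", "data": {
  "increments": [10, 0, -1, -1.5, 0, 0, 0, 10, 0, 0, 0, 0, 0, 0, 40, 0, 0, 0, 0, 0, 0, 40, 0, 0, 0, 0, 0, 0, 40, 0, 0, 0, 0, 0, 0, 40, 0, 0, -20, 0, 0, 0, 40, 0, 0, -35, 0, 0, 0, 40, 0, 0, -35, 0, 0, 0]
}}

```text
time: 11.38
tcp_pos: [0.4075, -0.2047, 0.1115]
orientation: [-2.538, -1.844, -0.005]
wrist_force: [2.2, -0.1, 0.8]
width: 0.0397
gripper_force: 0.0
```

Emit:
{"op": "carry_out", "data": {
  "increments": [40, 0, 22, -15, 0, 0, 0, 40, 0, 22, 0, 0, 0, 0, 40, 0, 22, 0, 0, 0, 0, 40, 0, 0, 0, 0, 0, 0, 40, 0, 0, 0, 0, 0, 0]
}}

```text
time: 11.8
tcp_pos: [0.4718, -0.2254, 0.1259]
orientation: [-2.539, -1.846, -0.007]
wrist_force: [-0.5, -0.8, 0.1]
width: 0.0404
gripper_force: 0.0
```

```bash
python3 - <<'E'
from m import *
T,w,o=look(["tube_done_mid","tube_new_mid","tube_new","tube_done","groove_near","groove_far"],pic="pics/w6.png"); s=arm.sense(); print(T,s["time"],s["wrist_force"],s["width"])
for n,l in o.items():
    for at,sc,c,d in l: print(n,at.round(),round(sc,2),(c+d*(.036-c[2])/d[2])[:2])
for k in arm.silhouettes("wrist","tube_new")[:2]:
    m=k["mask"]
    for r in range(120,280,20):
        q=np.where(m[r])[0]
        if len(q)>4:
            c,d=wray(w,T,((q.min()+q.max())/2,r)); print(r,q.min(),q.max(),(c+d*(.036-c[2])/d[2])[:2])
E
```

```text
[[ 0.3083  0.9513  0.0022  0.4718]
 [ 0.9513 -0.3083  0.0048 -0.2254]
 [ 0.0053  0.0006 -1.      0.1259]
 [ 0.      0.      0.      1.    ]] 12.15 [ 0.1099 -0.548  -0.0636] 0.03997590487361868
tube_done_mid [180. 204.] 0.66 [ 0.4109 -0.2069]
tube_new_mid [257. 209.] 0.56 [ 0.4707 -0.2312]
tube_new [259. 275.] 0.63 [ 0.4528 -0.2908]
tube_done [180. 270.] 0.77 [ 0.3851 -0.2653]
groove_near [176. 201.] 0.76 [ 0.4082 -0.2038]
groove_far [260. 206.] 0.9 [ 0.4739 -0.229 ]
140 250 276 [ 0.4926 -0.1785]
160 252 273 [ 0.4873 -0.1935]
180 252 272 [ 0.482  -0.2088]
200 252 272 [ 0.4769 -0.2248]
220 252 271 [ 0.4712 -0.2412]
240 252 270 [ 0.4653 -0.2584]
260 251 270 [ 0.459  -0.2767]
```

View pics/w6.png

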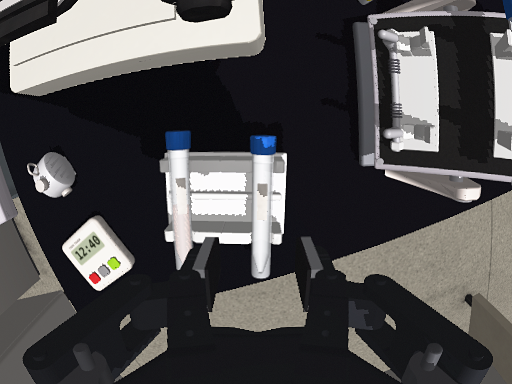

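Tube_done lies in the near groove, seated in both rails at about (180,204). Tube_new is centred between the fingers at column 261. I'll grasp it.

Emit:
{"op": "carry_out", "data": {
  "increments": [40, -6, 4, 30, 0, 0, 0, 40, 0, 0, 35, 0, 0, 0, 40, 0, 0, 30, 0, 0, 0, 40, 0, 0, 12, 0, 0, 0, 40, 0, 0, 0, 0, 0, 0, 40, 0, 0, 0, 0, 0, 0]
}}

```text
time: 12.7
tcp_pos: [0.4739, -0.232, 0.02]
orientation: [-2.54, -1.845, -0.009]
wrist_force: [0.3, -0.0, 0.5]
width: 0.0398
gripper_force: 0.0
```

Emit:
{"op": "carry_out", "data": {
  "increments": [10, 0, 0, 0, 0, 0, 0, 10, 0, 0, 0, 0, 0, 0, 10, 0, 0, 0, 0, 0, 0, 10, 0, 0, 0, 0, 0, 0, 10, 0, 0, 0, 0, 0, 0]
}}

```text
time: 13.12
tcp_pos: [0.4735, -0.2319, 0.0212]
orientation: [-2.54, -1.844, -0.011]
wrist_force: [-7.0, 2.9, 8.5]
width: 0.0147
gripper_force: 58.3
```

Emit:
{"op": "carry_out", "data": {
  "increments": [10, 0, 0, -20, 0, 0, 0, 10, 0, 0, -40, 0, 0, 0, 10, 0, 0, -40, 0, 0, 0, 10, 0, 0, -40, 0, 0, 0, 10, 0, 0, -38, 0, 0, 0, 10, 25, 20, 0, 0, 0, 0, 10, 25, 20, 0, 0, 0, 0, 10, 25, 20, 0, 0, 0, 0]
}}

```text
time: 13.78
tcp_pos: [0.5553, -0.1797, 0.2014]
orientation: [2.542, 1.845, 0.017]
wrist_force: [1.0, -0.1, 0.4]
width: 0.015
gripper_force: 58.6
```

Emit:
{"op": "carry_out", "data": {
  "increments": [10, 24, 20, 0, 0, 0, 0, 10, 0, 0, 10, -0.11, 0, -0.063, 10, 0, -3, 23, -0.1, 0, 0, 10, 0, -6, 23, -0.1, 0, 0, 10, 0, -8, 23, -0.1, 0, 0, 10, 0, 0, 0, 0, 0, 0, 10, 0, 0, 0, 0, 0, 0]
}}

```text
time: 14.37
tcp_pos: [0.5744, -0.1615, 0.1174]
orientation: [2.224, 1.723, 0.347]
wrist_force: [1.1, -0.9, 0.7]
width: 0.015
gripper_force: 58.7
```

```bash
python3 - <<'E'
from m import *
s=arm.sense(); T,w,o=look(["tube_new","clip_low_nose_l"]); T=tcp(); s=arm.sense(); print(T,s["time"],s["wrist_force"],s["width"])
Rt=np.array([[0.2478,.8867,.3903],[.9688,-.2267,-.1001],[-.0003,.403,-.9152]])
d=np.array([.5812,-.1632,.1127])-T[:3,3]
print("mm",1e3*T[:3,:3].T@d,"rot",R.from_matrix(T[:3,:3].T@Rt).as_rotvec())
for n,l in o.items():
    for at,sc,c,dd in l: print(n,at,round(sc,2),(c+dd*(.096-c[2])/dd[2])[:2])
for k in arm.silhouettes("wrist","tube_new")[:1]:
    for r in range(125,330,25):
        q=np.where(k["mask"][r])[0]
        if len(q): print(r,q.min(),q.max())
E
```

```text
[[ 0.2491  0.8903  0.3812  0.5812]
 [ 0.9685 -0.2304 -0.0947 -0.1632]
 [ 0.0035  0.3928 -0.9196  0.1231]
 [ 0.      0.      0.      1.    ]] 14.5167 [ 0.2614 -0.0891  0.9208] 0.014878391139799843
mm [-0.055  -4.1131  9.5944] rot [-0.0111 -0.003  -0.0028]
150 235 281
175 240 277
200 240 277
225 240 277
250 242 273
275 242 272
300 242 272
325 242 271
```

Emit:
{"op": "carry_out", "data": {
  "increments": [10, 0, -4, 9.5, -0.011, 0, 0, 10, 0, 2, 10, 0, 0, 0, 10, 0, 1, 5, 0, 0, 0, 10, 0, 0, 0, 0, 0, 0, 10, 0, 0, 0, 0, 0, 0]
}}

```text
time: 14.98
tcp_pos: [0.5878, -0.1652, 0.0975]
orientation: [2.21, 1.712, 0.36]
wrist_force: [-0.9, 0.1, 1.0]
width: 0.015
gripper_force: 58.7
```

```bash
cat > e.py <<'E'
from m import *
T=tcp(); s=arm.sense()
m=np.array([.9688,-.2478,0]); th=np.radians(35); cx=np.cos(th)*m+[0,0,np.sin(th)]; cz=-np.sin(th)*m+[0,0,np.cos(th)]
a=T[:3,3]-.0148*T[:3,2]; O=np.array([.5953,-.1671,.0907])
f=np.array(s["wrist_force"]); tube=np.array([.2478,.9688,0])
print("axis in clip mm x,y,z",1e3*(a-O)@cx,1e3*(a-O)@tube,1e3*(a-O)@cz,"force x,y,z",f@cx,f@tube,f@cz,"pos",T[:3,3],s["width"],s["time"])
t=np.array([cx,cz])@T[:3,:3]; print("clip x in tool",t[0],"clip z in tool",t[1],"tube x z",T[2,0])
E
python3 e.py
```

```text
axis in clip mm x,y,z 0.49476413647425144 -0.015612398553789238 24.49199416898199 force x,y,z -0.12839595462818354 -0.13501896340139874 1.369756347878517 pos [ 0.5878 -0.1652  0.0975] 0.014986973138554682 14.9833
clip x in tool [ 0.0027  0.9802 -0.1981] clip z in tool [ 0.001  -0.1981 -0.9802] tube x z 0.002419738851585723
```

Emit:
{"op": "carry_out", "data": {
  "increments": [10, 0, 2, 10, 0, 0, 0, 10, 0, 1, 5, 0, 0, 0, 10, 0, 1, 5, 0, 0, 0, 10, 0, 0.8, 4, 0, 0, 0, 10, 0, 0, 0, 0, 0, 0, 10, 0, 0, 0, 0, 0, 0]
}}

```text
time: 15.48
tcp_pos: [0.6008, -0.1682, 0.0768]
orientation: [2.21, 1.712, 0.36]
wrist_force: [2.4, -1.6, 0.3]
width: 0.0153
gripper_force: 58.7
```

```bash
python3 e.py
```

```text
axis in clip mm x,y,z -0.45462715223290767 0.2845359262333681 -0.08600919331100569 force x,y,z 2.3483576797452903 -0.9954047845941065 -1.3252168691132942 pos [ 0.6008 -0.1682  0.0768] 0.015284224102169989 15.4833
clip x in tool [ 0.0028  0.9801 -0.1982] clip z in tool [ 0.0014 -0.1982 -0.9802] tube x z 0.002807512407675572
```

Emit:
{"op": "carry_out", "data": {
  "increments": [10, 0, 0.4, 2, 0, 0, 0, 10, 0, 0, 0, 0, 0, 0, 10, 0, 0, 0, 0, 0, 0]
}}

```text
time: 15.73
tcp_pos: [0.6014, -0.1684, 0.0761]
orientation: [2.211, 1.712, 0.362]
wrist_force: [-11.5, 3.6, 16.5]
width: 0.0149
gripper_force: 61.0
```

```bash
python3 e.py
```

```text
axis in clip mm x,y,z -0.3163264015152774 0.23345259184404635 -1.007250849655217 force x,y,z -0.39790585365536413 0.6463261660028621 20.427380448838505 pos [ 0.6014 -0.1684  0.0761] 0.014931524583358387 15.7333
clip x in tool [ 0.0035  0.9801 -0.1983] clip z in tool [ 0.0024 -0.1983 -0.9801] tube x z 0.003940241192525118
```

The tube has met a hard stop at seat depth: 20 N, straight along clip z. I'll ease off, release and retract.

Emit:
{"op": "carry_out", "data": {
  "increments": [10, 0, 0, -1.5, 0, 0, 0, 10, 0, 0, 0, 0, 0, 0, 42, 0, 0, 0, 0, 0, 0, 42, 0, 0, 0, 0, 0, 0, 42, 0, 0, 0, 0, 0, 0, 42, 0, 0, -20, 0, 0, 0, 42, 0, 0, -35, 0, 0, 0, 42, 0, 20, -20, 0, 0, 0]
}}

```text
time: 16.4
tcp_pos: [0.5856, -0.1658, 0.152]
orientation: [2.216, 1.713, 0.355]
wrist_force: [0.8, 0.0, -0.6]
width: 0.0421
gripper_force: 0.0
```

Emit:
{"op": "carry_out", "data": {
  "increments": [42, 0, 24, -8, 0, 0, 0, 42, 0, 0, 0, 0, 0, 0, 42, 0, 0, 0, 0, 0, 0, 42, 0, 0, 0, 0, 0, 0]
}}

```text
time: 16.73
tcp_pos: [0.6069, -0.1701, 0.1685]
orientation: [2.212, 1.714, 0.358]
wrist_force: [-0.1, 0.4, -1.2]
width: 0.0418
gripper_force: 0.0
```

```bash
python3 - <<'E'
from m import *
T,w,o=look(["tube_new_mid","tube_new","clip_low","clip_low_nose_l","clip_low_nose_r","tube_stay"],pic="pics/w7.png"); s=arm.sense(); print(T,s["time"],s["wrist_force"],s["width"])
for n,l in o.items():
    for at,sc,c,d in l: print(n,at.round(),round(sc,2),(c+d*((.094 if n!="tube_stay" else .14)-c[2])/d[2])[:2])
for k in arm.silhouettes("wrist","tube_new")[:2]:
    print("mask",round(k["score"],2),k["bbox"])
    for r in range(120,300,20):
        q=np.where(k["mask"][r])[0]
        if len(q): print(r,q.min(),q.max(),[(c+d*(.094-c[2])/d[2])[:2] for c,d in[wray(w,T,((q.min()+q.max())/2,r))]])
E
```

```text
[[ 0.2493  0.8884  0.3854  0.6069]
 [ 0.9684 -0.2298 -0.0968 -0.1701]
 [ 0.0025  0.3973 -0.9177  0.1685]
 [ 0.      0.      0.      1.    ]] 17.0833 [-0.2762  0.6497  0.5789] 0.04220683231688071
tube_new_mid [201. 212.] 0.93 [ 0.5951 -0.1669]
clip_low [198. 208.] 0.89 [ 0.5938 -0.1627]
clip_low [241.  66.] 0.48 [ 0.6537 -0.0715]
clip_low [ 40. 298.] 0.43 [ 0.447  -0.1845]
clip_low_nose_l [191. 249.] 0.68 [ 0.5782 -0.192 ]
clip_low_nose_l [183. 170.] 0.64 [ 0.5921 -0.1323]
clip_low_nose_r [191. 249.] 0.68 [ 0.5782 -0.192 ]
clip_low_nose_r [183. 170.] 0.64 [ 0.5921 -0.1323]
tube_stay [308. 285.] 0.96 [ 0.6473 -0.2352]
tube_stay [197. 209.] 0.29 [ 0.5883 -0.1467]
mask 0.81 [199.5, 188.2, 30.0, 117.5]
140 184 211 [array([ 0.6083, -0.1153])]
160 188 209 [array([ 0.6049, -0.1292])]
180 188 207 [array([ 0.6   , -0.1428])]
200 190 211 [array([ 0.5976, -0.1578])]
220 191 211 [array([ 0.5932, -0.1727])]
240 193 201 [array([ 0.5852, -0.1868])]
mask 0.75 [179.8, 210.2, 28.3, 95.3]
240 188 191 [array([ 0.5799, -0.1845])]
```

The tube and both jaw noses measure within 2 mm of where they were with the first tube seated and the jaw shut.

```bash
python3 -c "
from rig import arm
print(arm.close_job())"
```

```text
the job is handed in; nothing more can be done
None
```

I handed the job in at about 17 s of the 45 s: tube_done lies in the near groove of the cradle, and tube_new is pressed fully home in the lower clip with the jaw measuring shut over it.

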